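# Pull the extractor's filter plate and hold it over the dust tray

### The arm

A 7-joint arm with a two-finger parallel gripper is mounted at the origin on a cart in front of the work surface, level with it; the furniture and walls round the work are solid. World frame = base frame: x ahead of the robot, y to its left, z up, the work surface at z = 0. Lengths are in m, angles in rad, forces in N, time in s.
With the tool pointing down it reaches from about 0.4 to 0.85 m from the base axis. Payload 10.4 kg.
Tool frame: the origin (TCP) lies between the finger pads; the fingertips stand finger_overhang ahead of it and the grasp point (between the pads) lies 8 mm behind it (finger_overhang is the distance from the TCP to the fingertips, in m); z points along the fingers, y is the direction in which the jaws open and shut (so a half turn about z gives the same grasp; the last joint's range is limited). The gripper opens to 85 mm and grips with 20 to 120 N. Pads are 22 mm wide; open, the fingers measure 114 mm over their backs; the gripper's body (76 mm by 85 mm) begins 54 mm behind the grasp point. The pads swing forward as they close: fully open they stand 13 mm farther back than shut.
Start: joints at [1.276, 0.332, -0.065, 1.46, 0.022, 1.35, -0.088], TCP at [0.168, -0.602, 0.242] pointing down, gripper open.
Joint ranges: [-2.6, 2.6], [-0.5, 2.12], [-1.47, 1.34], [0.16, 2.42], [-1.27, 4.41], [0.06, 2.06], [-2.6, 2.6]. Speed limits (rad/s): [2.22, 2.22, 2.79, 2.79, 3.14, 3.14, 3.14].

### API

Orientations are given as a rotation vector (axis times angle).
In Python, from workcell import * gives the robot as it stands. The module is installed in compiled form; this text tells all that it offers.
- The arm moves only by the shell command python3 -m handwheel 'ROWS'. ROWS is JSON, a list of rows, each a list of 5 numbers: the closure, from 0 (fully open) to 1 (shut), then the shift along the tool's x, y, z in mm, then the turn about the tool's z in degrees. A call has 1 to 5 rows; each row shifts and turns the commanded pose from where the row before left it, along the tool's axes as they then stand; what a row does not reach is not made up. A row lasts 1/12 s, in which the tool goes at most 41.7 mm and 7.16 degrees, less where a joint would pass 70% of its speed; a pose out of reach is approached as far as the arm can. A call with a gripper value outside its range is refused whole. The fingers move at their own pace and stop on an object; the grip force is fixed at half the most. Time passes only in rows, so rows that do not move let the fingers close. It gives the time, the measured TCP pose, the force and the opening at its end, in the units of the state.
- observe(): the state, without advancing time (a new reading comes with each control period).
- grab_frame(name): name is "side" or "top" or "wrist"; returns a dict with "img" (384x512x3 uint8, red, green, blue), "fx", "fy", "cx", "cy" (pixels), "k1" (the pictures are not rectified: a ray, as slopes to the right and down, at radius r is drawn at 1 + k1 r^2 times it, then the intrinsics apply), "eye" and "attitude" of the camera in the world. Camera axes: x right, y up, looking along -z (the intrinsics and any distortion apply to the point x, -y, -z); pixel columns grow to the right and rows downward; lengths in m; the calibration is good to about 2 mm. A picture is of the moment at which its call begins. There is no depth.
- job_done(): hands the job in, once; it reports no verdict.
The state is a dict: "time": time; "joint_pos": joint angles; "joint_velocities": joint speeds; "joint_efforts": joint torques, N m; "eef_pos": TCP position; "ee_rot": TCP orientation; "ft_force": force on the tool from outside, world axes, zero at the start; "torque": the same for the moment, N m; "width": opening from 0.0 (shut) to 1.0 (fully open).
Only numpy, scipy, OpenCV 4.12 (cv2) and the standard library are available. Lean on these libraries where they do the work, as an engineer would, in place of code of your own. Each camera call takes 0.05 s, during which the arm holds its last target. There are 200 camera calls.

### The job

Check the filter of the dust extractor box: first take the oak block off its cover and lay it, centred and level, on top of the raised work rest, letting go of it there. Then lift the cover flap fully up so that it stays open, draw the filter plate straight up out of the box by its pull tab, and finish while holding it still and upright over the middle of the dust tray, with its lower edge at least 10 cm above the table. Do not let the oak block fall to the table, and leave the other things on the table where they are.

Things in the scene. Friction and masses are not known exactly. Their poses are not given: they have to be found in the camera images.
- unit: Dust extractor's filter box, grey, fixed to the table, 130 (x) x 140 (y) x 90 mm high, open at the top under a hinged flap; walls 5 mm, inner floor at 5 mm. Origin: centre of the underside; x points to the hinge side (away from the robot at yaw 0), z up. Low flanges reach 92 mm to either side in y and a hose stub (44 mm across, centre 50 mm to +x and 48 mm high) reaches 97 mm to -y. The filter plate stands inside in two guides 45 mm high; nothing else is inside.
- flap (a joint): Angle of the box's cover flap: 0 shut (lying level on the box), about 1.57 standing upright on the hinge, stops at 1.9. It turns about a level axis along the box's y and moves stiffly (0.2 N m of friction), so it stays at any angle where it is left. Mass 150 g.
- flap_hinge (a point): Point on the flap's hinge axis, mid-way along it: at 65, 0, 90 mm in the box's frame. The axis runs along the box's y.
- flap_tab (a point): Centre of the black grip tongue that sticks out of the flap's free edge, beyond the box's front wall; 157 mm from the hinge axis. The free part of the tongue is 48 mm long (the flap's edge is 25 mm from this point), 30 mm wide along y and 12 mm thick; the flap itself is a sheet 6 mm thick and 140 mm wide, upper face 96 mm above the table when shut. z is the flap's outward normal, y along the hinge axis, -x to the tongue's tip.
- plate_c (a point): Filter plate (loose, 90 g, white plastic), hidden under the flap at the start: an upright plate 90 (x) x 10 (y) x 50 mm (z) with a pull tab 36 (x) x 12 (y) x 30 mm on the middle of its top edge, 80 mm tall in all. The point is its centre, half-way up (40 mm above its lower edge). It stands on the box's floor, its x along the box's x, in guides with 1.8 mm play; drawing it up 50 mm frees it.
- plate_tab (a point): Middle of the filter plate's pull tab, 27 mm above point plate_c and 13 mm below the tab's top (72 mm above the table at the start). Same axes as plate_c; the tab is 12 mm thick along y and there is about 55 mm of free room on either side of it in y inside the box.
- oak_c (a point): Centre of the oak block: loose, plain brown wood, 36 (x) x 160 (y) x 66 mm (z), about 0.28 kg, lying across the flap at the start.
- rest_top (a point): Centre of the top face of the raised work rest (fixed): a steel T-shaped stand with a rubber pad on top, 40 (x) x 100 mm (y), 80 mm above the table. z up.
- tray_c (a point): Middle of the floor of the dust tray (fixed): shallow open aluminium tray 120 (x) x 150 (y) x 22 mm high; the point is 4 mm above the table.
- tape_measure: Bystander: yellow and black tape measure, 39 x 80 x 62 mm, loose on the table. Origin: centre of its underside.
- mesh_tape: Bystander: roll of blue mesh tape, 93 x 100 x 49 mm, loose on the table. Origin: centre of its underside.
- sand_block: Bystander: dark grey sanding block, 62 x 120 x 48 mm, loose on the table. Origin: centre of its underside.
Not all that is in view belongs to the job. What is shaped like the part that bears rest_top but green is not meant.

How it is judged:
On the way, in this order (a step that is already met when the one before it is completed fails the run):
1. the oak block lies level and released on the raised rest (contact force between oak and rest above 0.5 N and contact force between oak and the fingers below 0.1 N and horizontal distance between oak_c and rest_top below 0.035 m and angle between oak_c's own z axis and vertical below 0.12 rad), for 0.2 s.
2. the flap is lifted open (value of joint flap above 1.2 rad), for 0.2 s.
At the end, for the whole second after the job is handed in: Oak block released on the rest, centres within 35 mm, level within 0.12 rad; flap open past 1.2 rad; plate held by the fingers alone, still (<0.03 m/s), upright within 0.25 rad, centre within 50 mm of the tray's middle from above and over 135 mm high (lower edge over 95 mm) (all of step 1 and height (world z) of oak_c above 0.1 m and contact force between oak and the arm below 0.1 N and value of joint flap above 1.2 rad and contact force between plate and the fingers above 1 N and height (world z) of plate_c above 0.135 m and horizontal distance between plate_c and tray_c below 0.05 m and angle between plate_c's own z axis and vertical below 0.25 rad and linear speed of plate below 0.03 m/s and contact force between plate and unit below 0.1 N and contact force between plate and tray below 0.1 N); the arm keeps its last pose, push and grip.
It fails at once if the oak block falls to the table (height (world z) of oak_c below 0.07 m).
It fails at once if a bystander is shifted by more than 3 cm (distance of any of tape_measure, mesh_tape, sand_block from where it was at the start of the episode above 0.03 m).
It also fails if it takes over 64 s, if anything falls off the work surface, if the arm or the gripper's body presses on something with over 40 N, if the wrist force passes 120 N, or if a joint passes its speed limit or range.

## Working session

There is one attempt and no reset: what is moved stays moved. The work goes in short steps, Python scripts to look and compute and a shell command to move; the robot and the scene stay as the last step left them, time stands still between calls to the robot, and variables do not carry over. Pictures are saved under pics/ and viewed, about 8 in all and at most 12, crops included, and the job is handed in when it is done.

```bash
mkdir -p pics; cat > h.py <<'E'
from workcell import *
import numpy as np, cv2
from scipy.spatial.transform import Rotation as R
def rot(a):
    a=np.array(a,float)
    return a if a.shape==(3,3) else (R.from_rotvec(a).as_matrix() if a.size==3 else R.from_quat(a).as_matrix())
def ray(f,u,v):
    K=np.array([[f['fx'],0,f['cx']],[0,f['fy'],f['cy']],[0,0,1.]])
    p=cv2.undistortPoints(np.array([[[u,v]]],float),K,np.array([f['k1'],0,0,0.]))[0,0]
    return rot(f['attitude'])@np.array([p[0],-p[1],-1.])
def atz(f,u,v,z):
    d=ray(f,u,v); e=np.array(f['eye']); return e+d*(z-e[2])/d[2]
def proj(f,P):
    q=rot(f['attitude']).T@(np.array(P)-f['eye']); x,y=q[0]/-q[2],-q[1]/-q[2]
    s=1+f['k1']*(x*x+y*y); return f['fx']*x*s+f['cx'],f['fy']*y*s+f['cy']
def save(img,n,s=1): cv2.imwrite('pics/'+n,cv2.resize(img[:,:,::-1],None,fx=s,fy=s,interpolation=cv2.INTER_CUBIC))
def cam(n):
    import pickle; f=grab_frame(n); pickle.dump(f,open(n+'.pkl','wb')); return f
def old(n):
    import pickle; return pickle.load(open(n+'.pkl','rb'))
E
python3 - <<'E'
from h import *
for n in('top','side'):
    f=cam(n); save(f['img'],n+'0.png',1.56); print(n,f['fx'],f['k1'],f['eye'],f['attitude'])
o=observe(); print(o)
E
```

```text
top 390.52383970006093 0.013662754434072694 [ 0.39003749 -0.14234724  1.27963954] [ 0.12298792 -0.13917374 -1.55168548]
side 419.40052046960045 -0.12139040197455832 [ 0.24823312 -1.20478158  0.95029977] [ 0.91140219 -0.14186378 -0.27095152]
{'time': 0.1, 'joint_pos': array([ 1.27641248,  0.33281687, -0.06466733,  1.46087693,  0.02162583,
        1.34991095, -0.08849502]), 'joint_velocities': array([-8.36935807e-04, -9.92808587e-05,  4.99695886e-04, -2.49211036e-03,
       -2.73855140e-04,  6.46697490e-04, -4.33205698e-04]), 'joint_efforts': array([ 2.19296955e-03, -6.26753497e+01,  4.98069031e-02, -3.92429674e+01,
        1.65349455e-02,  6.94415619e-03, -9.44895532e-05]), 'eef_pos': array([ 0.16766193, -0.60174574,  0.24158094]), 'ee_rot': array([-3.11135431e+00, -4.25428955e-01,  4.29190503e-04]), 'ft_force': array([ 0.36133367, -1.42503116,  0.098046  ]), 'torque': array([-0.0293861 ,  0.01181244,  0.01698726]), 'width': 1.0010466107682334}
```

View pics/top0.png

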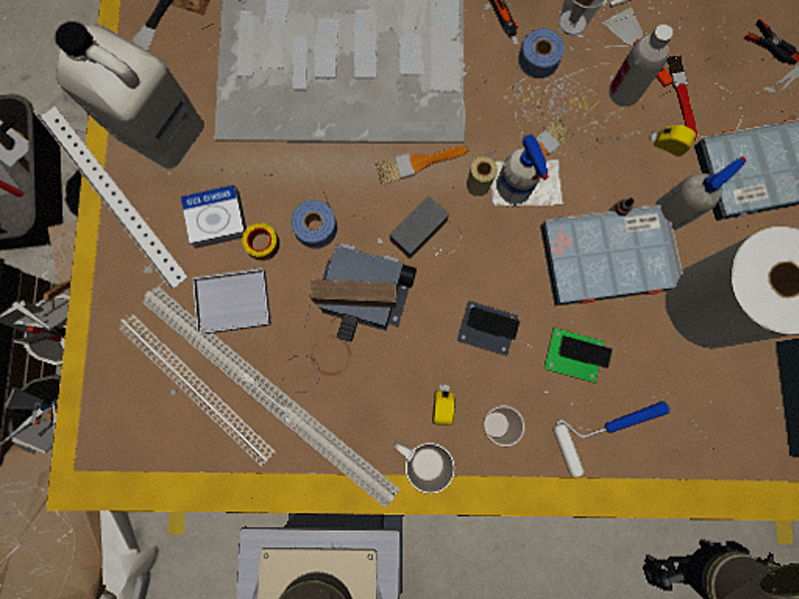

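View pics/side0.png

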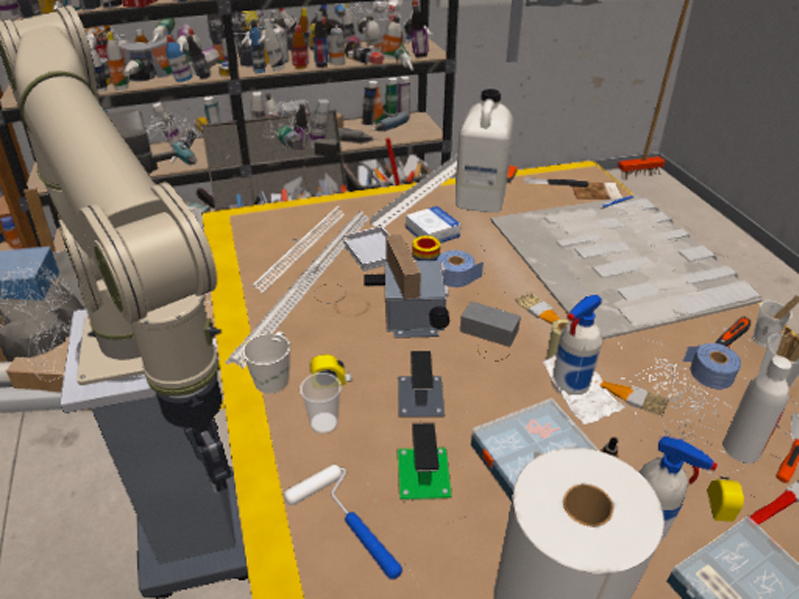

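The top view (800 px wide) shows the oak block at (353,292) across the box at (365,287) and the flap tongue at (347,327). The tray is at (231,300), and the hose stub at (408,275).

Possible mix-ups:
- **Rest:** the grey one at (489,327) or the green decoy at (577,355). I choose the grey one.
- **Tray:** the aluminium tray at (231,300) or the white and blue box at (212,215). I choose the tray.
- **Oak:** only one brown block, at (353,292).

I'll check these choices in a close crop.

```bash
python3 - <<'E'
from h import *
f=old('top'); save(f['img'][145:240,115:345],'c1.png',3.4)
E
```

```text
(no output)
```

View pics/c1.png

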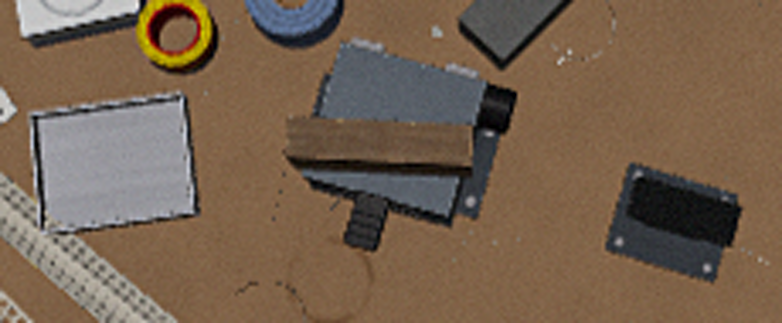

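The crop confirms the choices: grey rest with a black pad at crop (684,211), oak top face centred near (380,141), flap tongue at (367,222) and tray at (115,163).

```bash
cat > m.py <<'E'
from h import *
f=old('top')
def q(n,pts,z):
    P=np.array([atz(f,115+a/3.4,145+b/3.4,z) for a,b in pts])[:,:2]
    print(n,'c',P.mean(0).round(4),'corners',P.round(3).tolist()); 
    for i in range(len(P)):
        d=P[(i+1)%len(P)]-P[i]; print('   len %.3f dir %.1f'%(np.hypot(*d),np.degrees(np.arctan2(d[1],d[0]))))
q('oak',[(288,118),(473,124),(471,167),(288,154)],.162)
q('flap',[(345,43),(485,83),(450,222),(305,178)],.096)
q('tongue',[(345,242),(377,250),(386,204),(356,197)],.093)
q('rest',[(634,178),(740,208),(733,245),(628,213)],.08)
q('tray',[(31,113),(184,96),(198,212),(45,232)],.022)
o=observe();print(rot(o['ee_rot']).round(3),dir())
E
python3 m.py
```

```text
oak c [ 0.6036 -0.0682] corners [[0.622, 0.011], [0.62, -0.148], [0.582, -0.146], [0.591, 0.01]]
   len 0.159 dir -90.9
   len 0.038 dir 178.2
   len 0.157 dir 86.8
   len 0.031 dir 2.2
flap c [ 0.6256 -0.0784] corners [[0.707, -0.029], [0.672, -0.158], [0.543, -0.129], [0.581, 0.003]]
   len 0.134 dir -105.4
   len 0.132 dir 167.0
   len 0.137 dir 73.9
   len 0.130 dir -14.3
tongue c [ 0.5411 -0.0531] corners [[0.524, -0.035], [0.517, -0.064], [0.559, -0.071], [0.565, -0.043]]
   len 0.030 dir -103.2
   len 0.042 dir -9.5
   len 0.028 dir 77.7
   len 0.042 dir 168.1
rest c [ 0.5586 -0.3415] corners [[0.588, -0.296], [0.562, -0.393], [0.528, -0.386], [0.556, -0.291]]
   len 0.100 dir -105.2
   len 0.035 dir 168.4
   len 0.099 dir 73.7
   len 0.033 dir -9.9
tray c [0.6047 0.1943] corners [[0.652, 0.277], [0.671, 0.131], [0.558, 0.112], [0.537, 0.256]]
   len 0.147 dir -82.5
   len 0.114 dir -170.4
   len 0.145 dir 98.5
   len 0.117 dir 10.5
[[ 0.963  0.268 -0.   ]
 [ 0.268 -0.963  0.001]
 [-0.    -0.001 -1.   ]] ['PlanningError', 'R', '__annotations__', '__builtins__', '__cached__', '__doc__', '__file__', '__loader__', '__name__', '__package__', '__spec__', 'atz', 'cam', 'cv2', 'f', 'finger_overhang', 'grab_frame', 'job_done', 'np', 'o', 'observe', 'old', 'proj', 'q', 'ray', 'rot', 'save']
```

```bash
cat > plan.py <<'E'
# usage: plan.py x y z yaw_deg  (yaw of tool x) -> shift in present tool axes (mm), turn (deg)
import sys
from h import *
o=observe(); T=rot(o['ee_rot']); yaw=np.degrees(np.arctan2(T[1,0],T[0,0]))
t=list(map(float,sys.argv[1:5])); d=T.T@(np.array(t[:3])-o['eef_pos'])*1000
print('t',o['time'],'tcp',np.round(o['eef_pos'],4),'yaw',yaw.round(2),'q',np.round(o['joint_pos'],2),'w',round(o['width'],3),'F',np.round(o['ft_force'],1))
print('shift',d.round(1),'turn',round((yaw-t[3]+180)%360-180,1))
E
python3 -c "from workcell import *;print(finger_overhang)"
python3 plan.py 0.6036 -0.0682 0.35 88
```

```text
0.011
t 0.1 tcp [ 0.1677 -0.6017  0.2416] yaw 15.57 q [ 1.28  0.33 -0.06  1.46  0.02  1.35 -0.09] w 1.001 F [ 0.4 -1.4  0.1]
shift [ 563.2 -397.1 -108. ] turn -72.4
```

```bash
h="python3 -m handwheel"
$h '[[0,0,0,-20,0],[0,0,0,-25,0],[0,0,0,-25,0],[0,14,-10,-25,0],[0,28,-20,-13,0]]'
$h '[[0,28,-20,0,0],[0,28,-20,0,0],[0,28,-20,0,0],[0,28,-20,0,0],[0,28,-20,0,0]]'
$h '[[0,28,-20,0,0],[0,28,-20,0,0],[0,28,-20,0,0],[0,28,-20,0,0],[0,28,-20,0,0]]'
$h '[[0,28,-20,0,0],[0,28,-20,0,0],[0,28,-20,0,0],[0,28,-20,0,0],[0,28,-20,0,0]]'
$h '[[0,28,-20,0,0],[0,28,-20,0,0],[0,28,-20,0,0],[0,14,-10,0,0],[0,0,0,0,-7]]'
$h '[[0,0,0,0,-7],[0,0,0,0,-7],[0,0,0,0,-7],[0,0,0,0,-7],[0,0,0,0,-7]]'
$h '[[0,0,0,0,-7],[0,0,0,0,-7],[0,0,0,0,-7],[0,0,0,0,-2],[0,0,0,0,0]]'
python3 - <<'E'
from h import *
f=cam('wrist'); save(f['img'],'w1.png',1.2)
E
python3 plan.py 0.6036 -0.0682 0.2 88
```

```text
time: 0.52
eef_pos: [0.1972, -0.564, 0.3523]
ee_rot: [3.112, 0.416, -0.002]
ft_force: [0.7, -0.0, 1.6]
width: 0.997
time: 0.93
eef_pos: [0.3089, -0.4264, 0.3501]
ee_rot: [-3.112, -0.426, 0.001]
ft_force: [0.7, 0.0, 0.4]
width: 0.999
time: 1.35
eef_pos: [0.4169, -0.2925, 0.3501]
ee_rot: [3.113, 0.426, -0.0]
ft_force: [0.2, -0.7, -0.2]
width: 1.0
time: 1.77
eef_pos: [0.5249, -0.1587, 0.3502]
ee_rot: [3.113, 0.425, -0.0]
ft_force: [-0.5, -0.7, 1.3]
width: 1.001
time: 2.18
eef_pos: [0.6012, -0.0614, 0.3492]
ee_rot: [-3.077, -0.619, 0.001]
ft_force: [0.7, 0.6, 0.9]
width: 1.0
time: 2.6
eef_pos: [0.5997, -0.0664, 0.3498]
ee_rot: [-2.748, -1.521, 0.001]
ft_force: [1.3, -0.6, 0.3]
width: 1.002
time: 3.02
eef_pos: [0.5997, -0.0666, 0.3498]
ee_rot: [-2.394, -2.033, 0.001]
ft_force: [-1.0, 0.7, -0.2]
width: 0.997
t 3.0667 tcp [ 0.5998 -0.0665  0.3499] yaw 80.5 q [ 0.58  0.33 -0.73  1.31  0.22  1.58 -0.28] w 1.002 F [-0.1  0.6 -0.4]
shift [ -1.    4.2 149.9] turn -7.5
```

View pics/w1.png

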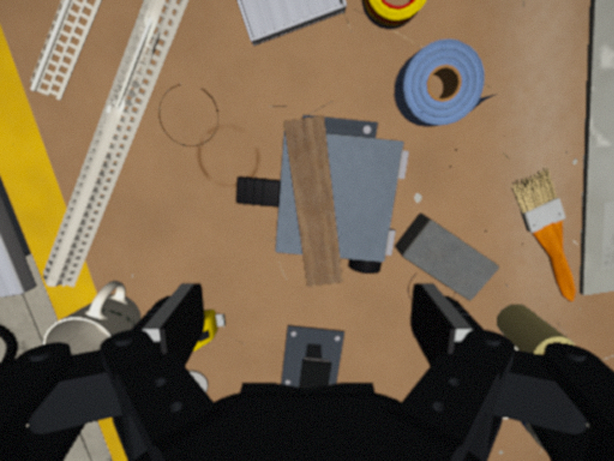

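The wrist view shows the oak top corners at about (285,121), (325,116), (341,283) and (304,287). The box flap's right corners are (404,142) and (386,260), and the tongue is at (258,190).

```bash
python3 - <<'E'
from h import *
f=old('wrist')
for n,z,p in (('oak',.162,[(285,121),(325,116),(341,283),(304,287)]),('flap',.096,[(404,142),(386,260),(276,252),(288,137)]),('tongue',.093,[(236,177),(279,179),(280,206),(237,202)])):
    P=np.array([atz(f,a/1.2,b/1.2,z) for a,b in p])[:,:2]; print(n,P.mean(0).round(4),P.round(3).tolist(),[round(float(np.degrees(np.arctan2(*(P[(i+1)%4]-P[i])[::-1]))),1) for i in range(4)])
E
```

```text
oak [ 0.6072 -0.0656] [[0.594, 0.015], [0.629, 0.013], [0.621, -0.146], [0.584, -0.145]] [-2.6, -92.8, 177.4, 86.6]
flap [ 0.6344 -0.0758] [[0.713, -0.024], [0.68, -0.156], [0.554, -0.125], [0.591, 0.001]] [-104.1, 166.3, 73.7, -11.7]
tongue [ 0.5465 -0.0512] [[0.525, -0.032], [0.572, -0.042], [0.568, -0.072], [0.52, -0.06]] [-12.0, -98.4, 165.3, 79.8]
```

```bash
h="python3 -m handwheel"
$h '[[0,0,6,0,-6],[0,0,0,35,0],[0,0,0,35,0],[0,0,0,35,0],[0,0,0,25,0]]'
$h '[[0,0,0,20,0],[0,0,0,0,0]]'
python3 plan.py 0.606 -0.0665 0.127 87
```

```text
time: 3.48
eef_pos: [0.6046, -0.0676, 0.2171]
ee_rot: [-2.288, -2.15, 0.003]
ft_force: [-0.2, -0.3, -0.4]
width: 0.998
time: 3.65
eef_pos: [0.6035, -0.0677, 0.1957]
ee_rot: [-2.285, -2.148, 0.007]
ft_force: [0.4, -0.1, -1.1]
width: 1.003
t 3.65 tcp [ 0.6035 -0.0677  0.1957] yaw 86.46 q [ 0.59  0.42 -0.72  1.54  0.28  1.3  -0.22] w 1.003 F [ 0.4 -0.1 -1.1]
shift [ 1.3  2.9 68.7] turn -0.5
```

```bash
h="python3 -m handwheel"
$h '[[0,1,3,20,0],[0,0,0,20,0],[0,0,0,18,0],[0,0,0,10,0],[0.3,0,0,0,0]]'
$h '[[0.6,0,0,0,0],[1,0,0,0,0],[1,0,0,0,0],[1,0,0,0,0],[1,0,0,0,0]]'
$h '[[1,0,0,0,0],[1,0,0,0,0],[1,0,0,0,0],[1,0,0,0,0],[1,0,0,-5,0]]'
python3 plan.py 0.5586 -0.3415 0.25 75
```

```text
time: 4.07
eef_pos: [0.6082, -0.0667, 0.1311]
ee_rot: [-2.287, -2.152, 0.002]
ft_force: [-0.2, -0.6, 0.2]
width: 0.882
time: 4.48
eef_pos: [0.6095, -0.0665, 0.1339]
ee_rot: [2.286, 2.153, 0.002]
ft_force: [-1.5, 0.6, 5.9]
width: 0.416
time: 4.9
eef_pos: [0.6086, -0.0667, 0.1374]
ee_rot: [-2.287, -2.154, 0.001]
ft_force: [-0.4, -0.4, -5.1]
width: 0.416
t 4.9 tcp [ 0.6086 -0.0667  0.1374] yaw 86.57 q [ 0.58  0.47 -0.7   1.59  0.32  1.19 -0.25] w 0.416 F [-0.4 -0.4 -5.1]
shift [-277.4  -33.5 -112.5] turn 11.6
```

```bash
h="python3 -m handwheel"
$h '[[1,0,0,-15,0],[1,0,0,-25,0],[1,0,0,-25,0],[1,0,0,-20,0],[1,-10,0,-15,0]]'
$h '[[1,-25,-3,0,0],[1,-30,-4,0,0],[1,-30,-4,0,0],[1,-30,-4,0,0],[1,-30,-4,0,0]]'
$h '[[1,-30,-4,0,0],[1,-30,-4,0,0],[1,-25,-3,0,0],[1,-20,-2,0,0],[1,-12,-2,0,0]]'
$h '[[1,0,0,0,4],[1,0,0,0,4],[1,0,0,0,4],[1,0,0,0,0],[1,0,0,0,0]]'
python3 - <<'E'
from h import *
f=cam('side'); P=proj(f,(0.5586,-.3415,.15)); print(P); u,v=int(P[0]),int(P[1]); save(f['img'][v-70:v+70,u-90:u+90],'s1.png',4); print(u-90,v-70)
E
python3 plan.py 0.5586 -0.3415 0.125 74.5
```

```text
time: 5.32
eef_pos: [0.6086, -0.0741, 0.2399]
ee_rot: [2.283, 2.157, 0.003]
ft_force: [0.0, 0.8, -2.9]
width: 0.413
time: 5.73
eef_pos: [0.58, -0.2215, 0.2376]
ee_rot: [2.287, 2.154, -0.0]
ft_force: [0.2, 0.7, -3.2]
width: 0.415
time: 6.15
eef_pos: [0.5574, -0.3392, 0.2372]
ee_rot: [-2.29, -2.15, 0.002]
ft_force: [-0.1, 0.2, -3.0]
width: 0.412
time: 6.57
eef_pos: [0.5588, -0.3354, 0.2375]
ee_rot: [-2.497, -1.907, -0.0]
ft_force: [0.3, 0.2, -3.0]
width: 0.409
(np.float64(270.64691981871385), np.float64(218.4695392229416))
180 148
t 6.6167 tcp [ 0.5588 -0.3355  0.2374] yaw 74.76 q [ 0.89  0.46 -0.58  1.36  0.25  1.39  0.04] w 0.418 F [-0.7  0.6 -3. ]
shift [ -5.9   1.4 112.4] turn 0.3
```

View pics/s1.png

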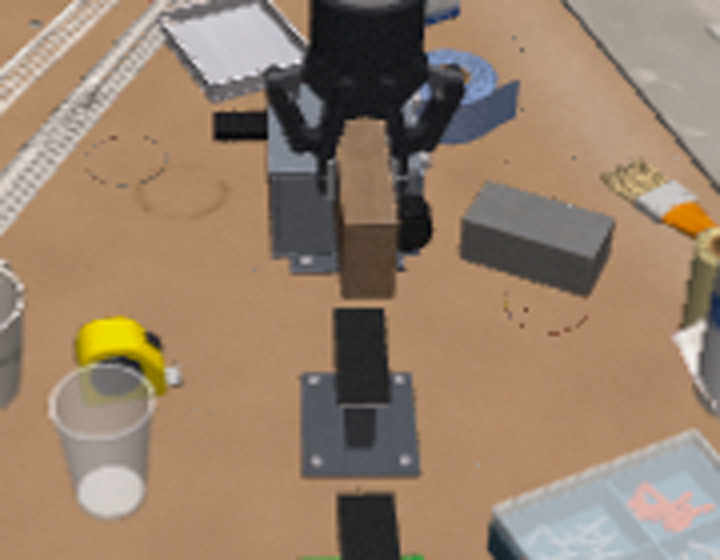

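The side view shows the oak level in the gripper, with its front bottom edge from (342,297) to (394,295). The rest pad is below it at (334,309), (383,308), (388,403) and (335,403).

```bash
python3 - <<'E'
from h import *
f=old('side')
g=lambda p,z:np.array([atz(f,180+a/4,148+b/4,z) for a,b in p])[:,:2]
P=g([(334,309),(383,308),(388,403),(335,403)],.08); print(P.mean(0),P.round(3).tolist())
Q=g([(342,297),(394,295)],.199); print(Q.round(3).tolist(), Q.mean(0)+.08*np.array([np.cos(np.radians(74.8)),np.sin(np.radians(74.8))]))
E
```

```text
[ 0.55785175 -0.343625  ] [[0.555, -0.29], [0.591, -0.3], [0.561, -0.398], [0.524, -0.387]]
[[0.521, -0.405], [0.556, -0.413]] [ 0.55952469 -0.33189939]
```

```bash
h="python3 -m handwheel"
$h '[[1,-8,1,10,0],[1,0,0,25,0],[1,0,0,25,0],[1,0,0,20,0],[1,0,0,15,0]]'
$h '[[1,0,0,10,0],[1,0,0,4,0],[1,0,0,0,0]]'
$h '[[1,0,0,3,0],[1,0,0,3,0],[1,0,0,2,0],[1,0,0,0,0]]'
python3 plan.py 0.558 -0.3425 0.118 74.5
```

```text
time: 7.03
eef_pos: [0.5563, -0.3443, 0.1393]
ee_rot: [-2.497, -1.903, 0.002]
ft_force: [-0.0, -0.3, -4.1]
width: 0.417
time: 7.28
eef_pos: [0.557, -0.3442, 0.1273]
ee_rot: [-2.498, -1.903, 0.001]
ft_force: [0.8, 0.3, -3.4]
width: 0.416
time: 7.62
eef_pos: [0.5575, -0.3441, 0.1203]
ee_rot: [2.499, 1.903, -0.0]
ft_force: [0.5, 0.8, -2.1]
width: 0.415
t 7.6167 tcp [ 0.5575 -0.3441  0.1203] yaw 74.58 q [ 0.89  0.55 -0.56  1.49  0.3   1.19  0.02] w 0.415 F [ 0.5  0.8 -2.1]
shift [1.7 0.1 2.3] turn 0.1
```

```bash
h="python3 -m handwheel"
$h '[[1,0,0,1,0],[1,0,0,1,0],[1,0,0,0,0]]'
$h '[[1,0,0,1,0],[1,0,0,0,0]]'
```

```text
time: 7.87
eef_pos: [0.5574, -0.3441, 0.1183]
ee_rot: [2.499, 1.903, -0.0]
ft_force: [0.7, -0.0, -2.8]
width: 0.416
time: 8.03
eef_pos: [0.5576, -0.3441, 0.1181]
ee_rot: [2.499, 1.903, -0.0]
ft_force: [-2.5, 0.9, 2.6]
width: 0.415
```

Contact: the force has turned upward to +2.6 N. I'll release and rise.

```bash
h="python3 -m handwheel"
$h '[[0.5,0,0,0,0],[0.2,0,0,0,0],[0,0,0,0,0],[0,0,0,0,0],[0,0,0,0,0]]'
$h '[[0,0,0,0,0],[0,0,0,-5,0],[0,0,0,-15,0],[0,0,0,-25,0],[0,0,0,-30,0]]'
$h '[[0,0,0,-30,0],[0,0,0,-30,0],[0,0,0,-30,0],[0,0,0,-20,0],[0,0,0,0,0]]'
python3 - <<'E'
from h import *
f=cam('side'); P=proj(f,(0.5586,-.3415,.11)); u,v=int(P[0]),int(P[1]); a=f['img'][v-60:v+60,u-60:u+60]
g=cam('top'); P=proj(g,(0.5586,-.3415,.11)); u,v=int(P[0]),int(P[1]); b=g['img'][v-60:v+60,u-60:u+60]
save(np.hstack([a,b]),'s2.png',3.3)
E
python3 plan.py 0.5415 -0.0515 0.3 -14.5
```

```text
time: 8.45
eef_pos: [0.5576, -0.3441, 0.1174]
ee_rot: [2.499, 1.903, 0.0]
ft_force: [0.3, -0.3, 0.2]
width: 1.003
time: 8.87
eef_pos: [0.5566, -0.3437, 0.192]
ee_rot: [-2.497, -1.902, 0.002]
ft_force: [0.7, 0.5, 0.5]
width: 0.998
time: 9.28
eef_pos: [0.5589, -0.3443, 0.3082]
ee_rot: [2.494, 1.899, 0.005]
ft_force: [1.0, -0.1, -0.6]
width: 1.002
t 9.3833 tcp [ 0.5578 -0.344   0.3032] yaw 74.58 q [ 0.89  0.44 -0.58  1.25  0.24  1.52  0.07] w 1.002 F [ 0.5  0.3 -0.2]
shift [277.7 -93.5   2.9] turn 89.1
```

View pics/s2.png

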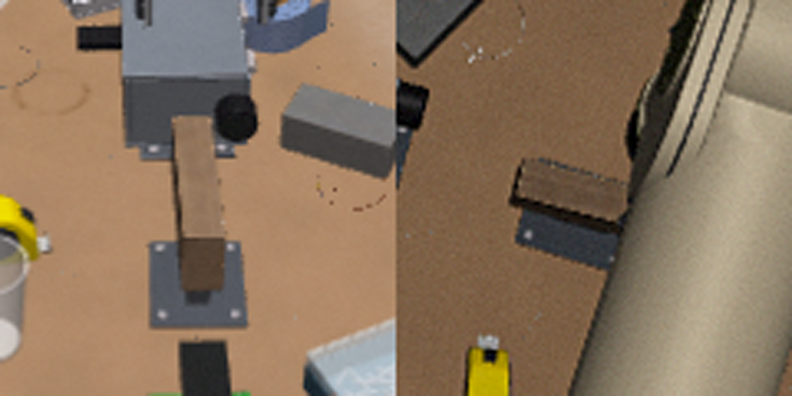

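The oak lies level and centred on the grey rest (side view about (200,220), top view about (570,190)), well released. Next is the flap tongue.

```bash
h="python3 -m handwheel"
$h '[[0,20,-7,0,0],[0,30,-10,0,0],[0,30,-10,0,0],[0,30,-10,0,0],[0,30,-10,0,0]]'
$h '[[0,30,-10,0,0],[0,30,-10,0,0],[0,30,-10,0,0],[0,30,-10,0,0],[0,18,-6,0,0]]'
$h '[[0,0,0,0,-7],[0,0,0,0,-7],[0,0,0,0,-7],[0,0,0,0,-7],[0,0,0,0,-7]]'
$h '[[0,0,0,0,-7],[0,0,0,0,-7],[0,0,0,0,-7],[0,0,0,0,-7],[0,0,0,0,-7]]'
$h '[[0,0,0,0,-7],[0,0,0,0,-7],[0,0,0,0,-7],[0,0,0,0,0],[0,0,0,0,0]]'
python3 - <<'E'
from h import *
f=cam('wrist'); save(f['img'],'w2.png',1.56)
E
python3 plan.py 0.5425 -0.053 0.2 165.5
```

```text
time: 9.8
eef_pos: [0.5485, -0.1951, 0.3008]
ee_rot: [-2.498, -1.902, 0.002]
ft_force: [0.5, 0.7, 0.2]
width: 0.998
time: 10.22
eef_pos: [0.5408, -0.0475, 0.3013]
ee_rot: [-2.495, -1.907, 0.001]
ft_force: [-0.5, -0.2, 0.7]
width: 1.001
time: 10.63
eef_pos: [0.5412, -0.0513, 0.301]
ee_rot: [-1.803, -2.571, 0.002]
ft_force: [0.3, -0.4, 0.0]
width: 1.0
time: 11.05
eef_pos: [0.5411, -0.0514, 0.301]
ee_rot: [-0.946, -2.994, 0.001]
ft_force: [-0.0, 0.9, 0.2]
width: 0.999
time: 11.47
eef_pos: [0.5413, -0.0515, 0.3014]
ee_rot: [-0.401, -3.114, -0.0]
ft_force: [-0.1, 0.3, -0.4]
width: 0.998
t 11.5167 tcp [ 0.5414 -0.0514  0.3016] yaw 165.31 q [ 0.82  0.24 -0.94  1.54  0.19  1.46  1.18] w 0.998 F [-0.6 -0.5  0.7]
shift [ -1.5  -1.3 101.6] turn -0.2
```

View pics/w2.png

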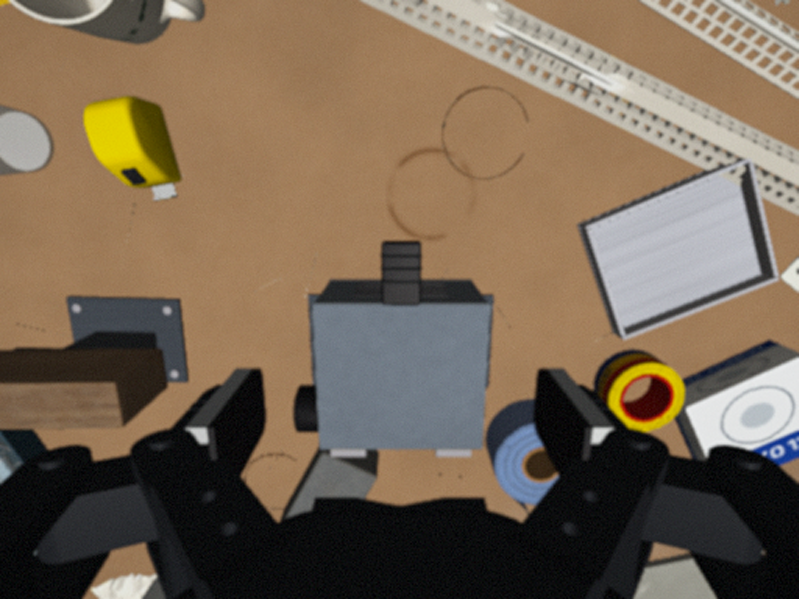

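The box is square to the image. The tongue's corners are (382,242), (420,242), (420,304) and (383,304), and the flap's are (311,302), (493,303), (487,447) and (318,449).

```bash
python3 - <<'E'
from h import *
f=old('wrist')
for n,z,p in (('flap',.096,[(311,302),(493,303),(487,447),(318,449)]),('tongue',.098,[(382,242),(420,242),(420,304),(383,304)]),('tray',.022,[(580,226),(747,160),(777,275),(622,338)])):
    P=np.array([atz(f,a/1.56,b/1.56,z) for a,b in p])[:,:2]; print(n,P.mean(0).round(4),P.round(3).tolist(),[round(float(np.degrees(np.arctan2(*(P[(i+1)%4]-P[i])[::-1]))),1) for i in range(4)])
E
```

```text
flap [ 0.632  -0.0719] [[0.551, -0.124], [0.588, 0.013], [0.712, -0.018], [0.677, -0.158]] [75.0, -13.9, -103.9, 165.1]
tongue [ 0.5467 -0.0506] [[0.52, -0.058], [0.527, -0.031], [0.574, -0.043], [0.566, -0.07]] [75.3, -14.0, -104.6, 165.7]
tray [0.6079 0.1986] [[0.561, 0.114], [0.541, 0.262], [0.652, 0.283], [0.678, 0.136]] [97.6, 10.7, -79.9, -168.9]
```

```bash
h="python3 -m handwheel"
$h '[[0,2,2,25,0],[0,0,0,35,0],[0,0,0,35,0],[0,0,0,35,0],[0,0,0,30,0]]'
$h '[[0.3,0,0,20,0],[0.3,0,0,15,0],[0.3,0,0,11,0],[0.3,0,0,5,0],[0.3,0,0,0,0]]'
python3 plan.py 0.540 -0.0495 0.085 165.5
```

```text
time: 11.93
eef_pos: [0.5394, -0.049, 0.1399]
ee_rot: [-0.401, -3.115, 0.001]
ft_force: [0.2, -0.2, -0.8]
width: 1.002
time: 12.35
eef_pos: [0.5399, -0.0489, 0.0906]
ee_rot: [-0.397, -3.115, -0.0]
ft_force: [0.0, 0.1, 0.6]
width: 0.701
t 12.35 tcp [ 0.5399 -0.0489  0.0906] yaw 165.49 q [ 0.73  0.43 -0.86  1.81  0.37  1.07  1.05] w 0.701 F [0.  0.1 0.6]
shift [-0.2 -0.6  5.6] turn -0.0
```

```bash
h="python3 -m handwheel"
$h '[[0.3,0,-1,5,0],[0.3,0,0,0,0],[1,0,0,0,0],[1,0,0,0,0],[1,0,0,0,0]]'
$h '[[1,0,0,0,0],[1,0,0,0,0],[1,0,0,0,0]]'
python3 plan.py 0.540 -0.0495 0.085 165.5
python3 -c "
import numpy as np
p=None
for k,t in enumerate(np.linspace(0,1.6,25)):
    x=162*np.cos(t)-3*np.sin(t); z=162*np.sin(t)+3*np.cos(t)
    if p: print(round(t,2),round(x-p[0],1),round(-(z-p[1]),1),end=' | ')
    p=(x,z)
"
```

```text
time: 12.77
eef_pos: [0.5404, -0.05, 0.087]
ee_rot: [0.395, 3.116, -0.001]
ft_force: [-2.6, -0.0, 6.1]
width: 0.34
time: 13.02
eef_pos: [0.5404, -0.05, 0.0871]
ee_rot: [0.395, 3.116, -0.001]
ft_force: [-2.8, 0.1, 5.6]
width: 0.337
t 13.0167 tcp [ 0.5404 -0.05    0.0871] yaw 165.55 q [ 0.73  0.43 -0.86  1.82  0.38  1.06  1.05] w 0.337 F [-2.8  0.1  5.6]
shift [0.5 0.4 2.1] turn 0.1
0.07 -0.6 -10.8 | 0.13 -1.3 -10.7 | 0.2 -2.0 -10.6 | 0.27 -2.7 -10.5 | 0.33 -3.4 -10.3 | 0.4 -4.1 -10.0 | 0.47 -4.7 -9.7 | 0.53 -5.4 -9.4 | 0.6 -6.0 -9.0 | 0.67 -6.6 -8.6 | 0.73 -7.1 -8.1 | 0.8 -7.6 -7.6 | 0.87 -8.1 -7.1 | 0.93 -8.6 -6.6 | 1.0 -9.0 -6.0 | 1.07 -9.4 -5.4 | 1.13 -9.7 -4.7 | 1.2 -10.0 -4.1 | 1.27 -10.3 -3.4 | 1.33 -10.5 -2.7 | 1.4 -10.6 -2.0 | 1.47 -10.7 -1.3 | 1.53 -10.8 -0.6 | 1.6 -10.8 0.2 |
```

```bash
h="python3 -m handwheel"
$h '[[1,-1,0,-11,0],[1,-1,0,-11,0],[1,-2,0,-10,0],[1,-3,0,-10,0],[1,-3,0,-10,0]]'
$h '[[1,-4,0,-10,0],[1,-5,0,-10,0],[1,-5,0,-10,0],[1,-6,0,-9,0],[1,-7,0,-9,0]]'
python3 plan.py 0.540 -0.0495 0.085 165.5
```

```text
time: 13.43
eef_pos: [0.55, -0.0526, 0.1393]
ee_rot: [0.395, 3.116, -0.0]
ft_force: [7.3, -1.8, -8.6]
width: 0.341
time: 13.85
eef_pos: [0.576, -0.0593, 0.1868]
ee_rot: [-0.394, -3.116, 0.0]
ft_force: [4.6, 0.0, -12.1]
width: 0.335
t 13.85 tcp [ 0.576  -0.0593  0.1868] yaw 165.57 q [ 0.73  0.4  -0.89  1.62  0.32  1.27  1.11] w 0.335 F [  4.6   0.  -12.1]
shift [ 37.3   0.6 101.9] turn 0.1
```

Small forces, following the arc well. I'll continue.

```bash
h="python3 -m handwheel"
$h '[[1,-7,0,-8,0],[1,-8,0,-8,0],[1,-8,0,-7,0],[1,-9,0,-6,0],[1,-9,0,-6,0]]'
$h '[[1,-9,0,-5,0],[1,-10,0,-5,0],[1,-10,0,-4,0],[1,-10,0,-3,0],[1,-11,0,-3,0]]'
$h '[[1,-11,0,-2,0],[1,-11,0,-1,0],[1,-11,0,0,0],[1,-11,0,0,0],[1,0,0,0,0]]'
python3 plan.py 0.697 -0.089 0.247 165.5
python3 - <<'E'
from h import *
f=cam('side'); P=proj(f,(0.66,-.08,.15)); u,v=int(P[0]),int(P[1]); save(f['img'][v-75:v+75,u-95:u+95],'s3.png',4)
E
```

```text
time: 14.27
eef_pos: [0.6148, -0.0695, 0.2213]
ee_rot: [-0.394, -3.113, 0.001]
ft_force: [1.0, 0.0, -8.5]
width: 0.338
time: 14.68
eef_pos: [0.663, -0.0821, 0.241]
ee_rot: [-0.394, -3.112, 0.001]
ft_force: [-2.5, -0.2, -8.0]
width: 0.336
time: 15.1
eef_pos: [0.7068, -0.0935, 0.2443]
ee_rot: [-0.395, -3.114, 0.001]
ft_force: [-4.4, -3.0, 0.5]
width: 0.339
t 15.1 tcp [ 0.7068 -0.0935  0.2443] yaw 165.53 q [ 0.54  0.65 -0.8   1.15  0.45  1.52  1.14] w 0.339 F [-4.4 -3.   0.5]
shift [10.6  1.9 -2.7] turn 0.0
```

View pics/s3.png

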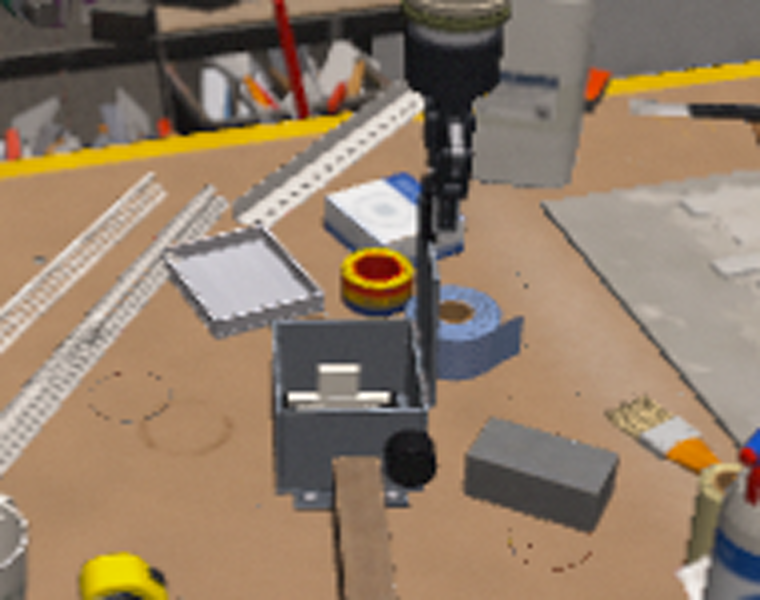

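The flap stands upright at crop (425,290). The plate is standing in the box with its white tab at about (338,385). I'll release, rise and look down at the tab.

```bash
h="python3 -m handwheel"
$h '[[0.6,0,0,0,0],[0.3,0,0,0,0],[0,0,0,0,0],[0,0,0,0,0],[0,0,0,0,0]]'
$h '[[0,0,0,-10,0],[0,0,0,-20,0],[0,0,0,-30,0],[0,0,0,-30,0],[0,0,0,-10,0]]'
$h '[[0,20,0,0,0],[0,30,0,0,0],[0,25,0,0,0],[0,0,0,0,0],[0,0,0,0,0]]'
python3 plan.py 0.632 -0.0725 0.25 165.5
python3 - <<'E'
from h import *
f=cam('wrist'); save(f['img'],'w3.png',1.56)
E
```

```text
time: 15.57
eef_pos: [0.7067, -0.0925, 0.2448]
ee_rot: [0.394, 3.116, 0.0]
ft_force: [-0.1, -0.4, -0.3]
width: 0.941
time: 15.98
eef_pos: [0.7072, -0.0923, 0.3503]
ee_rot: [0.394, 3.111, 0.002]
ft_force: [0.2, 0.4, 0.9]
width: 1.001
time: 16.4
eef_pos: [0.6334, -0.0739, 0.3456]
ee_rot: [0.394, 3.115, -0.002]
ft_force: [-0.1, -1.3, 0.6]
width: 1.004
t 16.4 tcp [ 0.6334 -0.0739  0.3456] yaw 165.59 q [ 0.63  0.45 -0.86  1.21  0.34  1.62  1.15] w 1.004 F [-0.1 -1.3  0.6]
shift [ 1.8  1.2 95.6] turn 0.1
```

View pics/w3.png

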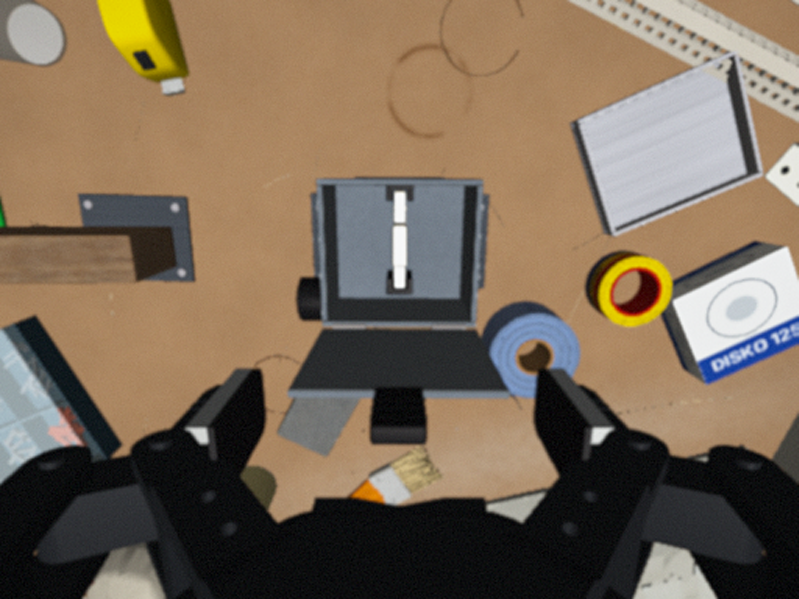

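The wrist view shows the open box with its rim at (318,180), (482,180), (478,326) and (320,326). The plate is a white line at x≈400 from v≈190 to 290, and the tab is the brighter middle part, starting at v≈224.

```bash
python3 - <<'E'
from h import *
f=old('wrist')
g=lambda p,z:np.array([atz(f,a/1.56,b/1.56,z) for a,b in p])[:,:2]
P=g([(318,180),(482,180),(478,326),(320,326)],.09);print('box',P.mean(0).round(4),P.round(3).tolist())
print('plate ends',g([(400,191),(400,290)],.055).round(4).tolist())
print('tab start/top .085',g([(393,224),(407,224)],.085).round(4).tolist())
c=P.mean(0); e=np.array([np.cos(np.radians(-14.5)),np.sin(np.radians(-14.5))])
for d in (-.018,.018): print(np.array(proj(f,[*(c+d*e),.085]))*1.56)
for y in range(130,190,4): print(y, f['img'][y,254:260].mean(0).round(0))
E
python3 plan.py 0.632 -0.0725 0.072 165.5
```

```text
box [ 0.6348 -0.0738] [[0.556, -0.124], [0.59, 0.009], [0.715, -0.021], [0.679, -0.16]]
plate ends [[0.5826, -0.0599], [0.673, -0.0831]]
tab start/top .085 [[0.607, -0.0724], [0.61, -0.0607]]
[399.49074915 234.77656059]
[399.42035418 275.20390306]
130 [242. 242. 243.]
134 [244. 245. 245.]
138 [242. 244. 243.]
142 [199. 199. 198.]
146 [245. 245. 245.]
150 [246. 246. 247.]
154 [246. 247. 246.]
158 [247. 247. 247.]
162 [246. 246. 247.]
166 [246. 247. 247.]
170 [232. 231. 229.]
174 [240. 240. 240.]
178 [238. 238. 238.]
182 [239. 240. 240.]
186 [60. 58. 58.]
t 16.45 tcp [ 0.6341 -0.0745  0.3452] yaw 165.54 q [ 0.63  0.45 -0.86  1.21  0.34  1.62  1.15] w 1.0 F [ 0.  -1.2 -0.1]
shift [  2.9   1.6 273.2] turn 0.0
```

```bash
h="python3 -m handwheel"
$h '[[0.4,6,1,20,0],[0.4,0,0,35,0],[0.4,0,0,35,0],[0.4,0,0,30,0],[0.4,0,0,25,0]]'
$h '[[0.4,0,0,25,0],[0.4,0,0,20,0],[0.4,0,0,0,0]]'
python3 plan.py 0.629 -0.072 0.068 165.5
```

```text
time: 16.87
eef_pos: [0.6287, -0.072, 0.1967]
ee_rot: [-0.395, -3.115, -0.001]
ft_force: [-0.5, 0.1, 0.0]
width: 0.601
time: 17.12
eef_pos: [0.6272, -0.072, 0.1497]
ee_rot: [-0.394, -3.111, -0.001]
ft_force: [0.4, -0.4, 0.3]
width: 0.6
t 17.1167 tcp [ 0.6272 -0.072   0.1497] yaw 165.56 q [ 0.65  0.55 -0.83  1.52  0.41  1.26  1.09] w 0.6 F [ 0.4 -0.4  0.3]
shift [-2.3  0.5 81.7] turn 0.1
```

```bash
h="python3 -m handwheel"
$h '[[0.4,-2,0,20,0],[0.4,0,0,20,0],[0.4,0,0,18,0],[0.4,0,0,12,0],[0.4,0,0,5,0]]'
$h '[[0.4,0,0,3,0],[0.4,0,0,0,0],[0.6,0,0,0,0],[0.8,0,0,0,0],[1,0,0,0,0]]'
$h '[[1,0,0,0,0],[1,0,0,0,0],[1,0,0,0,0],[1,0,0,0,0]]'
python3 plan.py 0.629 -0.072 0.068 165.5
```

```text
time: 17.53
eef_pos: [0.6305, -0.0722, 0.0783]
ee_rot: [-0.395, -3.115, -0.0]
ft_force: [0.5, 0.3, 0.7]
width: 0.603
time: 17.95
eef_pos: [0.6309, -0.0721, 0.0772]
ee_rot: [0.394, 3.115, -0.0]
ft_force: [0.3, -0.7, -0.3]
width: 0.184
time: 18.28
eef_pos: [0.631, -0.0723, 0.0773]
ee_rot: [0.395, 3.115, -0.001]
ft_force: [-0.8, -1.6, 7.1]
width: 0.124
t 18.2833 tcp [ 0.631  -0.0723  0.0773] yaw 165.55 q [ 0.62  0.62 -0.79  1.58  0.47  1.14  1.05] w 0.124 F [-0.8 -1.6  7.1]
shift [ 2.  -0.2  9.3] turn 0.1
```

The tab is gripped. I'll lift straight up.

```bash
h="python3 -m handwheel"
$h '[[1,0,0,-5,0],[1,0,0,-8,0],[1,0,0,-10,0],[1,0,0,-12,0],[1,0,0,-12,0]]'
$h '[[1,0,0,-12,0],[1,0,0,-15,0],[1,0,0,-15,0],[1,0,0,-15,0],[1,0,0,-15,0]]'
$h '[[1,0,0,-15,0],[1,0,0,-10,0],[1,0,0,-5,0],[1,0,0,0,0],[1,0,0,0,0]]'
python3 plan.py 0.607 0.1965 0.215 165.5
```

```text
time: 18.7
eef_pos: [0.6305, -0.0719, 0.1248]
ee_rot: [0.394, 3.116, 0.0]
ft_force: [0.5, 0.3, -1.5]
width: 0.122
time: 19.12
eef_pos: [0.6305, -0.0719, 0.1972]
ee_rot: [0.394, 3.116, -0.0]
ft_force: [-0.4, 0.6, -0.9]
width: 0.122
time: 19.53
eef_pos: [0.6303, -0.0721, 0.225]
ee_rot: [-0.394, -3.116, 0.0]
ft_force: [0.1, 1.2, -1.3]
width: 0.12
t 19.5333 tcp [ 0.6303 -0.0721  0.225 ] yaw 165.57 q [ 0.65  0.49 -0.85  1.42  0.37  1.39  1.12] w 0.12 F [ 0.1  1.2 -1.3]
shift [ 89.4 254.3  10. ] turn 0.1
```

```bash
h="python3 -m handwheel"
$h '[[1,3,10,0,0],[1,6,17,0,0],[1,7,20,0,0],[1,7,20,0,0],[1,7,20,0,0]]'
$h '[[1,7,20,0,0],[1,7,20,0,0],[1,7,20,0,0],[1,7,20,0,0],[1,7,20,0,0]]'
$h '[[1,7,20,0,0],[1,7,20,0,0],[1,7,15,0,0],[1,3,8,0,0],[1,0,0,0,0]]'
$h '[[1,0,0,0,0],[1,0,0,0,0],[1,0,0,0,0]]'
python3 plan.py 0.607 0.1965 0.215 165.5
python3 - <<'E'
from h import *
f=cam('side'); a=f['img'][60:260,150:350]; g=cam('top'); b=g['img'][110:310,100:300]
save(np.hstack([a,b]),'s4.png',2)
E
```

```text
time: 19.95
eef_pos: [0.6223, 0.0215, 0.2244]
ee_rot: [-0.394, -3.115, -0.0]
ft_force: [-0.6, -0.6, -1.4]
width: 0.124
time: 20.37
eef_pos: [0.6132, 0.1271, 0.2244]
ee_rot: [-0.393, -3.116, 0.0]
ft_force: [0.9, -0.3, -1.4]
width: 0.124
time: 20.78
eef_pos: [0.6051, 0.1952, 0.2248]
ee_rot: [-0.388, -3.116, -0.001]
ft_force: [-0.3, 0.3, -1.1]
width: 0.128
time: 21.03
eef_pos: [0.607, 0.1906, 0.2251]
ee_rot: [0.398, 3.116, -0.001]
ft_force: [1.3, -0.0, -0.7]
width: 0.125
t 21.0333 tcp [0.607  0.1906 0.2251] yaw 165.45 q [ 0.26  0.52 -0.9   1.42  0.4   1.4   0.68] w 0.125 F [ 1.3 -0.  -0.7]
shift [ 1.5  5.7 10.1] turn -0.0
```

View pics/s4.png

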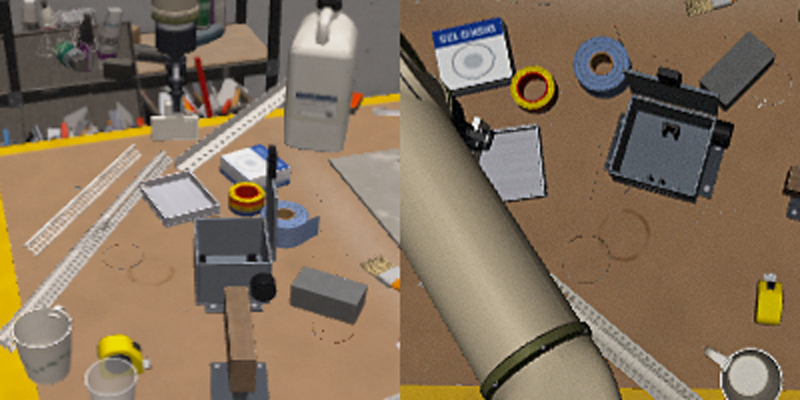

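The plate hangs upright at (175,128). The box is empty, the flap is up at (272,200), and the oak is on the rest at (238,335). The bystanders haven't moved. One small centring nudge, a settle, then I hand in.

```bash
h="python3 -m handwheel"
$h '[[1,1,5,0,0],[1,0,0,0,0],[1,0,0,0,0],[1,0,0,0,0],[1,0,0,0,0]]'
$h '[[1,0,0,0,0],[1,0,0,0,0],[1,0,0,0,0],[1,0,0,0,0],[1,0,0,0,0]]'
python3 plan.py 0.607 0.1965 0.225 165.5
python3 -c "from workcell import *;print(abs(observe()['joint_velocities']).max());job_done()"
```

```text
time: 21.55
eef_pos: [0.6068, 0.1973, 0.2253]
ee_rot: [0.394, 3.117, -0.0]
ft_force: [0.1, -0.3, -0.6]
width: 0.127
time: 21.97
eef_pos: [0.6068, 0.1973, 0.2253]
ee_rot: [0.394, 3.117, -0.0]
ft_force: [0.4, 1.0, -1.6]
width: 0.122
t 21.9667 tcp [0.6068 0.1973 0.2253] yaw 165.57 q [ 0.25  0.52 -0.9   1.41  0.41  1.4   0.67] w 0.122 F [ 0.4  1.  -1.6]
shift [-0.4 -0.7  0.3] turn 0.1
0.002851803018106346
the job is handed in; nothing more can be done
```

The job is handed in after about 22 s of the 64 s allowed; no verdict is reported. I laid the oak block on the grey rest and released it. I then swung the flap up by its tongue to about 1.6 rad, drew the plate up by its tab and carried it over the dust tray.

**Last checks**
- **Plate:** the gripper stands within 1 mm of the tray's measured middle, and the arm is still. The grip is closed on the tab and the force reading matches the plate's weight. From the gripper height I put the plate's lower edge at about 15 cm above the table.
- **Scene:** the last picture, taken before a final 5 mm centring move, showed the plate upright, the flap standing open, the oak on the rest and the bystanders where they were. I judged these by eye.

**What disagreed**
- **Low grasps:** the arm stopped up to 9 mm higher than commanded, so the pads hold the upper part of the tab, about 19 mm deep by my estimate. I left it so because the hold was firm.
- **Position estimates:** those for the box and tongue differed by 5 to 9 mm between views, which caused no trouble.

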